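Pulley held on the set-screw flat of a vial rotator's drive shaft

ROBOT

A 6-joint arm with a two-finger parallel gripper is mounted at the origin on a cart in front of the work surface, level with it; the furniture and walls round the work are solid. World frame = base frame: x ahead of the robot, y to its left, z up, the work surface at z = 0. Lengths are in m, angles in degrees, forces in N, time in s.
With the tool pointing down it reaches from about 0.4 to 0.925 m from the base axis. Payload 3.4 kg.
Tool frame: the origin (TCP) lies on the centre line of the jaws, within the pads' length; the fingertips stand 11 mm ahead of it and the grasp point (between the pads) lies 8 mm behind it; z points along the fingers, y is the line along which they close (so a half turn about z gives the same grasp; the last joint's range is limited). The gripper opens to 85 mm and grips with 20 to 120 N. Pads are 22 mm wide; open, the fingers measure 114 mm over their backs; the gripper's body (76 mm by 85 mm) begins 54 mm behind the grasp point. The pads swing forward as they close: fully open they stand 13 mm farther back than shut.
Start: joints at [-76.232, 17.578, 86.31, -0, 76.112, -4.211], TCP at [0.177, -0.547, 0.242] pointing down, gripper open.
Joint ranges: [-179.03, 179.03], [-60, 130.46], [8.19, 133.38], [-81.62, 261.62], [5.75, 156.47], [-153.77, 153.77]. Speed limits (degrees/s): [147.25, 147.25, 180, 180, 180, 180].

INTERFACE

Orientations are given as a 3x3 rotation matrix whose columns are the frame's x, y, z axes.
In Python, from plant import arm gives the robot as it stands.
- The arm moves only by the tool nudge_tcp, called by a JSON object that holds its "fn" and its "kwargs", one argument or row to a line. Schema: {"type":"object","properties":{"steps":{"type":"array","items":{"type":"array","items":{"type":"number"},"minItems":7,"maxItems":7},"minItems":1,"maxItems":20},"grip_force":{"type":"number"},"only":{"type":"string"},"quiet":{"type":"boolean"},"lines":{"type":"string"}},"required":["steps"],"additionalProperties":false}. steps is a list of rows, 1 to 20 of them, each of 7 numbers: a rotation vector rx, ry, rz in shares of 120 degrees (1.0 is 120 degrees), then dx, dy, dz in normalised numbers (1 is 200 mm), then the finger opening in m; each row shifts and turns the commanded pose from where the row before left it, along the tool's axes as they then stand; what a row does not reach is not made up. A row lasts 1/8 s, in which the tool goes at most 0.0625 m and 10.7 degrees, less where a joint would pass 70% of its speed; a pose out of reach is approached as far as the arm can. The fingers move at their own pace and stop on an object; grip_force is the grip in N (left out, the last holds). Time passes only in rows, so rows that do not move let the fingers close. The tool returns the time, the measured TCP pose, the force, the opening and the grip force at its end. only (a regular expression) keeps the lines of the reply that match it, lines (a string "A,B") keeps lines A to B, and quiet returns only ok. Input that does not fit is refused with a message, and nothing moves.
- arm.read_state(): the state, without advancing time (a new reading comes with each control period).
- arm.grab_frame(name): name is "side" or "top" or "wrist"; returns the picture (384x512x3 uint8, red, green, blue); there is no depth.
- arm.get_calibration(name): a dict with "camera_matrix" (3x3 intrinsics, pixels), "R" (3x3) and "t" (3): a world point X has camera coordinates R X + t; the wrist camera has in their place "mount" (4x4, takes a point from camera to tool coordinates, whose origin is the TCP and whose axes are the flange's). Camera axes: x right, y down, z forward; pixel columns grow to the right and rows downward; lengths in m; the calibration is good to about 2 mm. A picture is of the moment at which its call begins: read the wrist's pose just before it. get_calibration takes no time and is no camera call.
- arm.hand_in(): hands the job in; it is judged then, once.
The state is a dict: "t": time; "joints": joint angles; "joint_velocities": joint speeds; "joint_efforts": joint torques, N m; "tool_pos": TCP position; "ee_rot": TCP orientation; "force": force on the tool from outside, world axes, zero at the start; "ft_torque": the same for the moment, N m; "width": finger opening in m; "grasp_force": force on a finger pad.
Only numpy, scipy, OpenCV 4.12 (cv2) and the standard library are available. Lean on these libraries where they do the work, as an engineer would, in place of code of your own. Each camera call takes 0.05 s, during which the arm holds its last target. There are 200 camera calls.

TASK

The toothed pulley of the vial rotator's drive has come loose and slid down its upright shaft; its set screw must be tightened on the shaft's flat again. Pull the drive carriage out of the housing by its orange knob, sliding it along the rails until its pointer stands at the red service mark, and turn the shaft by its end until you feel the flat between your fingers and the flat faces straight to the front of the rotator. Then raise the pulley by its hub until the hub is flush with the end of the shaft, its set screw also straight to the front and so on the flat, and finish while still holding it there, so that I can tighten the screw.

Things in the scene. Friction and masses are not known exactly. Their poses are not given: they have to be found in the camera images.
- rotator: bench vial rotator, fixed: aluminium base 136 x 350 x 10 mm, rails along its y; origin under the base's centre, front = its -x (side with the marks, towards the robot), carriage slides out to +y. White housing over y -172 to -51, x -63 to 63 mm, 145 mm high, open to +y; on it, centred at y -116 mm, a carousel of 51 mm radius with vials, up to 224 mm high
- service_mark (a point): red line on the base's front edge, at rotator (-59.5, 95, 10.5) mm; axes as the rotator's
- pointer (a point): tip of the red pointer on the carriage's front edge, 15 mm above the mark strip; at the red mark it has the same rotator y as the mark (green line: running position, where it starts)
- carriage (a joint): travel of the drive carriage along the rotator's +y, m: 0 at the start (shaft inside the housing), 0.120 at the red mark, stop at 0.135; friction about 4 N. Carries the shaft, a gearbox block 58 x 58 mm under it (boss on top at 76 mm above the table) and a black motor between shaft and knob (top 70 mm above the table)
- pull_knob (a point): middle of the orange pull knob on the carriage: round, 25 mm across, 28 mm tall, top 108 mm above the table, on a thin post; 98 mm from the shaft axis in the rotator's +y
- shaft (a joint): angle of the upright steel shaft, rad, counter-clockwise from above: 0 when its flat faces straight to the front (rotator -x); starts at 0.5 to 1.35; about 0.12 N m to turn, stays where left. 16 mm diameter; a flat 2.5 mm deep (13.5 mm across flat and back) over its upper 28 mm, the lower 24 mm round
- shaft_end (a point): centre of the shaft's end face, on its axis, 128 mm above the table; axes turn with the shaft, z up, the flat faces its -x; a dab of red paint marks the side of the flat
- pulley: loose aluminium pulley on the shaft, about 0.09 kg, bore 18 mm; origin: centre of its underside, z up, set screw along its -x. Toothed part 45 mm across, 13 mm tall; above it a hub 30 mm across, 13 to 26 mm above the origin. Starts resting on the gearbox boss (76 mm above the table): the upper 26 mm of the shaft stand free
- hub_top (a point): centre of the hub's top face, 26 mm above the pulley's origin; flush means level with shaft_end
- screw_head (a point): outer end of the black set screw's head, 8 mm across, 23 mm from the axis, 19.5 mm above the pulley's origin; it stands 8 mm out of the hub
- beaker: small beaker 46 mm across, 60 mm tall, standing behind the rotator; leave alone; origin under its centre
- steel_cup: steel cup 65 mm across, 107 mm tall, standing behind the rotator; leave alone; origin under its centre
- vial: capped vial 28 mm across, 60 mm tall, standing behind the rotator; leave alone; origin under its centre
- rotary_evaporator: tall rotary evaporator, fixed, origin under its middle: it fills roughly x 0.45 to 0.85, y -0.50 to 0.05 of the table, over 0.4 m high, and stands between the arm's start and the rotator. Leave alone: swing over to the rotator with the arm drawn in (tool within 0.36 m of the base axis)
Things that resemble listed ones, but are neither listed nor needed, are in the scene too. Of the things that look like the pulley, the larger one is meant.

How it is judged (in metres and radians):
On the way, in this order (a step that is already met when the one before it is completed fails the run):
1. the carriage's pointer stands at the red service mark (y of pointer in the frame of service_mark between -0.008 and 0.008 m), for 0.2 s.
2. the shaft's flat faces the front, the pulley still low on the shaft (value of joint shaft between -0.2 and 0.2 rad and z of hub_top in the frame of shaft_end below -0.015 m), for 0.2 s.
At the end, for the whole second after the job is handed in: pointer within 10 mm of the red mark; flat within 0.22 rad of straight front; hub top within 4 mm of flush with the shaft end, pulley upright on the shaft and at rest; screw head within 5 mm (0.2 rad) sideways of the flat's middle; fingers hold the pulley with over 2 N (y of pointer in the frame of service_mark between -0.01 and 0.01 m and value of joint shaft between -0.22 and 0.22 rad and z of hub_top in the frame of shaft_end between -0.004 and 0.004 m and horizontal distance between hub_top and shaft_end below 0.004 m and y of screw_head in the frame of shaft_end between -0.005 and 0.005 m and x of screw_head in the frame of shaft_end below -0.015 m and angle between pulley's own z axis and vertical below 0.15 rad and contact force between the fingers and pulley above 2 N and linear speed of pulley below 0.02 m/s); the arm keeps its last pose, push and grip.
It fails at once if the pulley is pulled off the shaft (z of hub_top in the frame of shaft_end above 0.015 m).
It fails at once if a bystander (beaker, steel cup or vial) is moved (distance of any of beaker, steel_cup, vial from where it was at the start of the episode above 0.02 m).
It also fails if it takes over 67 s, if anything falls off the work surface, if the arm or the gripper's body presses on something with over 40 N, if the wrist force passes 120 N, or if a joint passes its speed limit or range.

## Working session

There is one attempt and no reset: what is moved stays moved. The work goes in short steps, Python scripts to look and compute and a tool call to move; the robot and the scene stay as the last step left them, time stands still between calls to the robot, and variables do not carry over. Pictures are saved under pics/ and viewed, at most 10 in all, crops included, and the job is handed in when it is done.

```bash
ls; mkdir -p pics; python3 - <<'E'
from plant import arm
import cv2,numpy as np
np.set_printoptions(precision=4,suppress=True)
for n in("side","top"):
    cv2.imwrite(f"pics/{n}0.png",cv2.cvtColor(arm.grab_frame(n),cv2.COLOR_RGB2BGR))
    c=arm.get_calibration(n);R=np.array(c["R"]);t=np.array(c["t"]);print(n,c["camera_matrix"],R,t,"pos",-R.T@t)
print(arm.get_calibration("wrist"));s=arm.read_state();print(s)
E
```

```text
pics
side [[441.5963   0.     247.8196]
 [  0.     441.5963 189.6404]
 [  0.       0.       1.    ]] [[-0.8667 -0.4985  0.017 ]
 [-0.3325  0.5521 -0.7646]
 [ 0.3717 -0.6683 -0.6443]] [0.5087 0.2451 1.0131] pos [0.1458 0.7954 0.8315]
top [[474.4878   0.     252.0819]
 [  0.     474.4878 193.6576]
 [  0.       0.       1.    ]] [[-0.1898 -0.9818 -0.0039]
 [-0.9597  0.1864 -0.2103]
 [ 0.2072 -0.0362 -0.9776]] [0.1813 0.5526 1.4414] pos [0.2662 0.1272 1.5261]
{'camera_matrix': array([[327.2264,   0.    , 253.1977],
       [  0.    , 327.2264, 194.2548],
       [  0.    ,   0.    ,   1.    ]]), 'mount': array([[ 0.0011, -0.9533, -0.302 ,  0.075 ],
       [ 1.    ,  0.001 ,  0.0006, -0.0003],
       [-0.0003, -0.302 ,  0.9533, -0.1318],
       [ 0.    ,  0.    ,  0.    ,  1.    ]])}
{'t': 0.1, 'joints': array([-76.233 ,  17.6184,  86.3753,   0.002 ,  76.113 ,  -4.2102]), 'joint_velocities': array([ 0.0934,  0.0405, -0.1154,  0.0765, -0.0283, -0.0597]), 'joint_efforts': array([  0.0003, -45.853 , -25.2608,  -0.0002,   0.0056,  -0.    ]), 'tool_pos': array([ 0.1773, -0.5463,  0.2415]), 'ee_rot': array([[ 0.9512,  0.3086, -0.0004],
       [ 0.3086, -0.9512,  0.0018],
       [ 0.0002, -0.0019, -1.    ]]), 'force': array([-0.0369, -0.0441,  0.5008]), 'ft_torque': array([-0.0342,  0.0057, -0.0033]), 'grasp_force': 0.0, 'width': 0.08544411235169051}
```

View pics/side0.png

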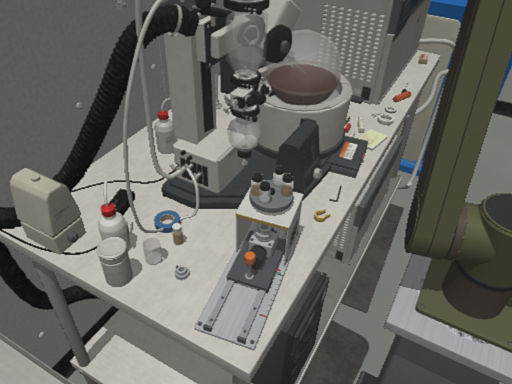

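View pics/top0.png

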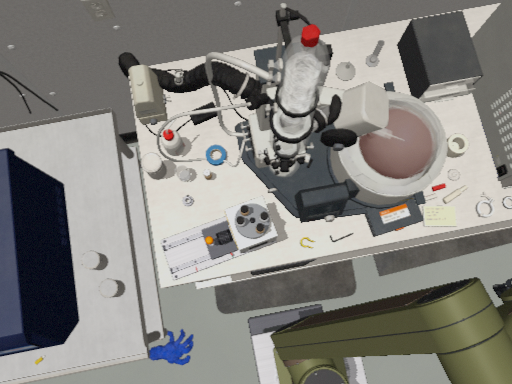

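The side view shows the rotator with its orange knob at (250,258). A small pulley lies on the table at (182,271). In the top view the knob is at (209,241), the small pulley at (188,200) and the carousel at (252,220). Next I'll look at a close crop.

```bash
python3 - <<'E'
import cv2,numpy as np
a=cv2.imread("pics/side0.png")[170:350,170:310]; b=cv2.imread("pics/top0.png")[185:290,150:285]
a=cv2.resize(a,None,fx=3,fy=3,interpolation=cv2.INTER_CUBIC); b=cv2.resize(b,None,fx=2.8,fy=2.8,interpolation=cv2.INTER_CUBIC)
H=max(a.shape[0],b.shape[0]);o=np.zeros((H,a.shape[1]+b.shape[1],3),np.uint8);o[:a.shape[0],:a.shape[1]]=a;o[:b.shape[0],a.shape[1]:]=b
print(o.shape);cv2.imwrite("pics/crop1.png",o)
E
```

```text
(540, 798, 3)
```

View pics/crop1.png

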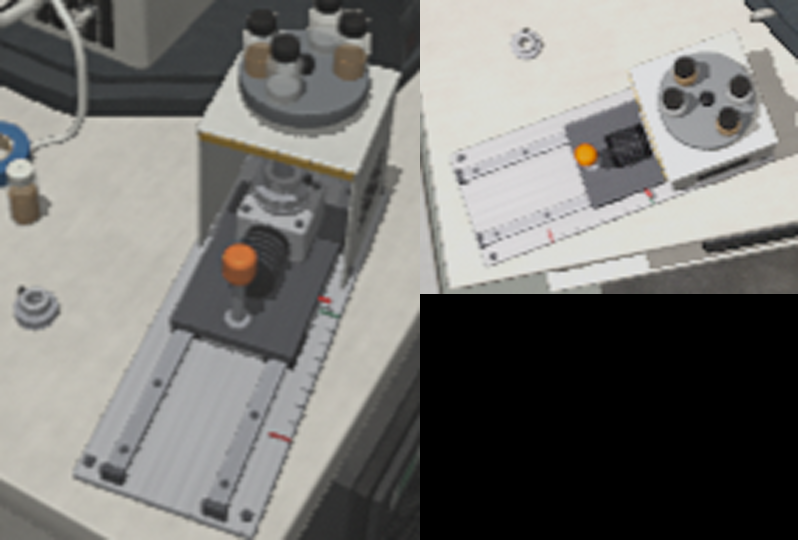

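The larger pulley sits on the shaft in the mouth of the housing, at crop (283,190). The look-alike is the small one lying on the table at crop (37,305), with its own little black screw. The one on the shaft is the one I need. Now I'll fit the rotator's pose.

```bash
cat > h.py <<'E'
from plant import arm
import cv2,numpy as np
from scipy.optimize import least_squares
from scipy.spatial.transform import Rotation as Ro
np.set_printoptions(precision=4,suppress=True)
C={n:arm.get_calibration(n) for n in("side","top","wrist")}
def proj(n,X,s=None):
    c=C[n]
    if n=="wrist":
        p=np.linalg.inv(c["mount"])@np.append(s["ee_rot"].T@(X-s["tool_pos"]),1); p=p[:3]
    else: p=c["R"]@X+c["t"]
    u=c["camera_matrix"]@p; return u[:2]/u[2]
def rot2w(p,X): # rotator->world
    c,s_=np.cos(p[2]),np.sin(p[2]); X=np.asarray(X,float)
    return np.array([p[0]+c*X[0]-s_*X[1],p[1]+s_*X[0]+c*X[1],X[2]])
def save(img,f): cv2.imwrite(f,cv2.cvtColor(img,cv2.COLOR_RGB2BGR))
E
python3 - <<'E'
from h import *
O=[("side",(.068,.175,.01),(196,328.3)),("side",(-.068,.175,.01),(253.3,349)),("side",(-.0595,.095,.0105),(263.3,315.3)),("side",(.063,-.051,.145),(236.7,213.3)),("side",(-.063,-.051,.145),(286,229)),
("top",(-.068,.175,.01),(174.3,279.3)),("top",(.068,.175,.01),(161.4,239.3)),("top",(-.0595,.095,.0105),(196.4,269.3)),("top",(.063,-.051,.145),(226.4,210.7)),("top",(-.063,-.051,.145),(238.2,252.1)),("side","k",(249.7,258)),("top","k",(208.9,240.4))]
f=lambda p:np.concatenate([proj(n,rot2w(p,(0,p[3],.094) if X=="k" else X))-np.array(u) for n,X,u in O])
for y in (-.3,.3):
  r=least_squares(f,[.5,.2,y,.07],loss="soft_l1");print(r.x,r.cost);print(f(r.x).reshape(-1,2))
p=r.x;print("knob",rot2w(p,(0,p[3],.094)),"shaft0",rot2w(p,(0,p[3]-.098,.128)),"dir+y",[-np.sin(p[2]),np.cos(p[2])])
E
```

```text
[0.454  0.2068 0.1489 0.0231] 12.127319912180225
[[-2.6535 -1.9302]
 [ 0.39   -0.4499]
 [-0.1304  0.1498]
 [-0.0773 -1.0073]
 [ 3.6467 -1.751 ]
 [-1.7456  1.1782]
 [-1.5774  0.5118]
 [-0.5301  0.019 ]
 [-1.8471 -0.0367]
 [ 0.3234 -1.1203]
 [ 0.5588  0.2404]
 [ 0.1755  0.6356]]
[0.454  0.2068 0.1489 0.0231] 12.127319912180209
[[-2.6535 -1.9302]
 [ 0.39   -0.4499]
 [-0.1304  0.1498]
 [-0.0773 -1.0073]
 [ 3.6467 -1.751 ]
 [-1.7456  1.1782]
 [-1.5774  0.5118]
 [-0.5301  0.019 ]
 [-1.8471 -0.0367]
 [ 0.3234 -1.1203]
 [ 0.5588  0.2404]
 [ 0.1755  0.6356]]
knob [0.4506 0.2296 0.094 ] shaft0 [0.4651 0.1327 0.128 ] dir+y [np.float64(-0.1483533241937853), np.float64(0.9889344220931202)]
```

Careful with the scale: shifts go in shares of 200 mm and turns go in shares of 120 degrees. That gives: -0.06 m is -0.3, -0.045 m is -0.225.

{"fn": "nudge_tcp", "kwargs": {
  "steps": [
    [0, 0, 0, 0, -0.3, -0.1, 0.085],
    [0, 0, 0, 0, -0.3, -0.1, 0.085],
    [0, 0, 0, 0, -0.3, -0.1, 0.085],
    [0, 0, 0, 0, -0.225, 0, 0.085],
    [0, 0, 0, 0, 0, 0, 0.085]
  ]
}}

```text
t: 0.72
tool_pos: [0.1078, -0.3311, 0.3014]
ee_rot: [[0.951, 0.308, -0.0], [0.308, -0.951, 0.001], [0.0, -0.001, -1.0]]
force: [0.3, -1.3, 0.4]
width: 0.0851
grasp_force: 0.0
```

```bash
python3 -c "
from h import *
s=arm.read_state();print(s['joints'],s['tool_pos'],np.hypot(*s['tool_pos'][:2]),s['ee_rot'])"
```

```text
[-78.9257  -4.1921 103.5285  -0.003   80.7334  -6.8897] [ 0.1078 -0.3311  0.3014] 0.3482313251770121 [[ 0.9512  0.3084 -0.0003]
 [ 0.3084 -0.9512  0.0012]
 [ 0.0001 -0.0012 -1.    ]]
```

Converted, 0.06 m is 0.3, -0.0052 m is -0.026, -9.9 degrees is -0.0825.

{"fn": "nudge_tcp", "kwargs": {
  "steps": [
    [0, 0, -0.0825, 0.3, -0.026, 0, 0.085],
    [0, 0, -0.0825, 0.3, -0.026, 0, 0.085],
    [0, 0, -0.0825, 0.3, -0.026, 0, 0.085],
    [0, 0, -0.0825, 0.3, -0.026, 0, 0.085],
    [0, 0, -0.0825, 0.3, -0.026, 0, 0.085],
    [0, 0, -0.0825, 0.3, -0.026, 0, 0.085],
    [0, 0, -0.0825, 0.3, -0.026, 0, 0.085],
    [0, 0, -0.0825, 0.3, -0.026, 0, 0.085],
    [0, 0, -0.0825, 0.3, -0.026, 0, 0.085],
    [0, 0, -0.0825, 0.3, -0.026, 0, 0.085],
    [0, 0, 0, 0, 0, 0, 0.085]
  ]
}}

```text
t: 2.1
tool_pos: [0.3106, 0.1595, 0.3013]
ee_rot: [[-0.463, 0.886, -0.001], [0.886, 0.463, 0.001], [0.002, -0.0, -1.0]]
force: [0.9, 0.2, -0.4]
width: 0.0847
grasp_force: 0.0
```

```bash
python3 - <<'E'
from h import *
s=arm.read_state();print(s['joints'],s['tool_pos'],np.hypot(*s['tool_pos'][:2]),s['ee_rot'])
print("yaw err (deg) to psi 98.5",98.5-np.degrees(np.arctan2(s['ee_rot'][1,0],s['ee_rot'][0,0])))
R=Ro.from_euler('z',98.53,degrees=True).as_matrix()@np.diag([1,-1,-1])
print("tool delta after yaw:",R.T@(np.array([.4506,.2296,.2])-s['tool_pos']),"now",s['ee_rot'].T@(np.array([.4506,.2296,.2])-s['tool_pos']))
E
```

```text
[ 20.141   -4.1292 103.4915   0.0879  80.6695  -7.4567] [0.3106 0.1595 0.3013] 0.34916100771150094 [[-0.463   0.8863 -0.001 ]
 [ 0.8863  0.463   0.0012]
 [ 0.0016 -0.0004 -1.    ]]
yaw err (deg) to psi 98.5 -19.083449767158868
tool delta after yaw: [0.0486 0.1488 0.1013] now [-0.0028  0.1566  0.1012]
```

Converted, 0.0378 m is 0.189, 0.037 m is 0.185, 9.54 degrees is 0.0795.

{"fn": "nudge_tcp", "kwargs": {
  "steps": [
    [0, 0, 0.0795, 0, 0, 0, 0.085],
    [0, 0, 0.0795, 0, 0, 0, 0.085],
    [0, 0, 0, 0.06, 0.185, 0.125, 0.085],
    [0, 0, 0, 0.06, 0.185, 0.125, 0.085],
    [0, 0, 0, 0.06, 0.185, 0.125, 0.085],
    [0, 0, 0, 0.063, 0.189, 0.1315, 0.085],
    [0, 0, 0, 0, 0, 0, 0.085]
  ]
}}

```text
t: 2.98
tool_pos: [0.4555, 0.2232, 0.1973]
ee_rot: [[-0.135, 0.991, -0.003], [0.991, 0.135, -0.002], [-0.001, -0.003, -1.0]]
force: [-0.2, -0.7, 0.4]
width: 0.0854
grasp_force: 0.0
```

```bash
python3 - <<'E'
from h import *
s=arm.read_state();im=arm.grab_frame("wrist");save(im,"pics/w1.png");print(s['joints'],s['tool_pos'],s['ee_rot'])
p=[0.454,0.2068,0.1489]
for n,X in dict(knob=(0,.0231,.108),shaft=(0,-.075,.128),mark=(-.0595,.095,.0105),c1=(-.068,.175,.01),c2=(.068,.175,.01),h1=(-.063,-.051,.145),h2=(.063,-.051,.145)).items(): print(n,proj("wrist",rot2w(p,X),s))
E
```

```text
[21.3542 14.651  97.829  -0.0346 67.7169 13.6342] [0.4555 0.2232 0.1973] [[-0.1346  0.9909 -0.003 ]
 [ 0.9909  0.1346 -0.0018]
 [-0.0014 -0.0032 -1.    ]]
knob [251.0422 194.0405]
shaft [252.7365 328.3698]
mark [186.7555  89.0114]
c1 [169.9781  -9.1807]
c2 [329.3774 -11.6803]
h1 [158.2192 317.0703]
h2 [346.4495 315.4872]
```

View pics/w1.png

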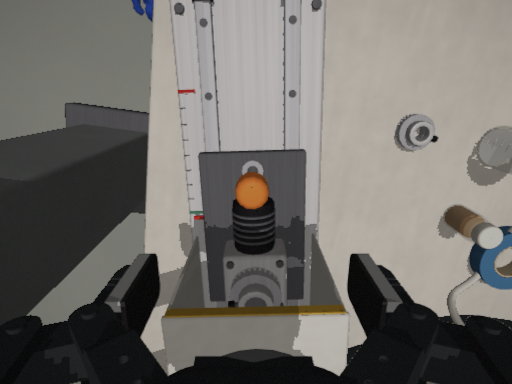

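The wrist view shows the orange knob at (253,190), the red mark at (187,91) and the pointer by the green line at (198,217). The pulley's rim is at (257,290) in the housing, with a black screw-like spot at (233,304). The fit agrees to about 2 mm. I'll descend on the knob.

Converted, 0.04 m is 0.2, 0.0094 m is 0.047.

{"fn": "nudge_tcp", "kwargs": {
  "steps": [
    [0, 0, 0, 0.047, -0.019, 0.135, 0.085],
    [0, 0, 0, 0, 0, 0.2, 0.085],
    [0, 0, 0, 0, 0, 0.2, 0.085],
    [0, 0, 0, 0, 0, 0, 0.085],
    [0, 0, 0, 0, 0, 0, 0.02],
    [0, 0, 0, 0, 0, 0, 0.02],
    [0, 0, 0, 0, 0, 0, 0.02],
    [0, 0, 0, 0, 0, 0, 0.02],
    [0, 0, 0, 0, 0, 0, 0.02]
  ],
  "grip_force": 40
}}

```text
t: 4.15
tool_pos: [0.4524, 0.2338, 0.0956]
ee_rot: [[-0.138, 0.99, 0.01], [0.99, 0.138, 0.002], [0.001, 0.01, -1.0]]
force: [5.5, -0.6, 4.1]
width: 0.0229
grasp_force: 39.2
```

Converted, 0.02 m is 0.1, 0.018 m is 0.09.

{"fn": "nudge_tcp", "kwargs": {
  "steps": [
    [0, 0, 0, 0.1, -0.001, 0, 0.02],
    [0, 0, 0, 0.1, -0.001, 0, 0.02],
    [0, 0, 0, 0.1, -0.001, 0, 0.02],
    [0, 0, 0, 0.1, -0.001, 0, 0.02],
    [0, 0, 0, 0.1, -0.001, 0, 0.02],
    [0, 0, 0, 0.09, -0.001, 0, 0.02],
    [0, 0, 0, 0, 0, 0, 0.02],
    [0, 0, 0, 0, 0, 0, 0.02]
  ]
}}

```text
t: 5.15
tool_pos: [0.4327, 0.3524, 0.0956]
ee_rot: [[-0.137, 0.99, 0.006], [0.991, 0.137, 0.006], [0.005, 0.007, -1.0]]
force: [1.4, 4.8, 6.5]
width: 0.0232
grasp_force: 39.8
```

```bash
python3 - <<'E'
from h import *
s=arm.read_state();print(s['t'],s['tool_pos'],s['width'])
a=arm.grab_frame("side")
w=arm.grab_frame("wrist")
a=cv2.resize(a[200:350,180:330],(600,600),interpolation=cv2.INTER_CUBIC)
save(a,"pics/s2.png");save(w,"pics/w2.png")
E
```

```text
5.15 [0.4327 0.3524 0.0956] 0.02319523134487337
```

View pics/w2.png

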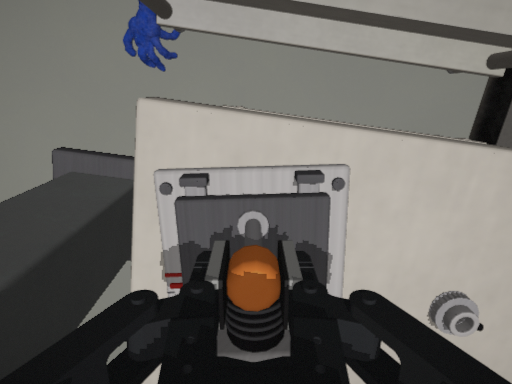

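The carriage has come out. Two short red lines stand at (173,274) and (178,286), the mark on the base and the pointer above it.

```bash
python3 - <<'E'
from h import *
s=arm.read_state();p=[0.454,0.2068,0.1489]
for y in(.085,.090,.095,.1):print(y,"mark",proj("wrist",rot2w(p,(-.0595,y,.0105)),s),"ptr",proj("wrist",rot2w(p,(-.0535,y,.0255)),s))
im=cv2.imread("pics/w2.png").astype(int);m=(im[...,2]>im[...,1]+60)&(im[...,2]>im[...,0]+60);m[:,210:]=0
for r in np.where(m.any(1))[0]:print(r,np.where(m[r])[0][[0,-1]])
E
```

```text
0.085 mark [176.9282 284.1584] ptr [180.7896 295.7895]
0.09 mark [176.4019 278.3737] ptr [180.2557 289.7235]
0.095 mark [175.8693 272.5189] ptr [179.7149 283.5794]
0.1 mark [175.3302 266.5927] ptr [179.1672 277.3557]
273 [178 180]
274 [165 180]
275 [165 180]
276 [166 166]
283 [172 181]
284 [170 181]
285 [170 182]
286 [170 181]
287 [171 180]
```

View pics/s2.png

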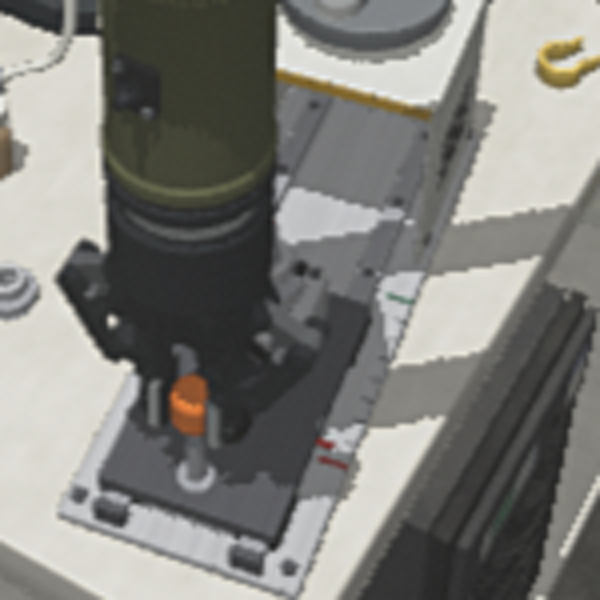

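Measured with the calibration, the mark is at rotator y 93.3 mm and the pointer at 93.8 mm, so they agree within 1 mm. I'll release the knob, rise and look down at the shaft.

Converted, -0.055 m is -0.275, -0.049 m is -0.245.

{"fn": "nudge_tcp", "kwargs": {
  "steps": [
    [0, 0, 0, 0, 0, 0, 0.085],
    [0, 0, 0, 0, 0, 0, 0.085],
    [0, 0, 0, 0, 0, 0, 0.085],
    [0, 0, 0, 0, 0, -0.275, 0.085],
    [0, 0, 0, 0, 0, -0.275, 0.085],
    [0, 0, 0, -0.245, 0, 0, 0.085],
    [0, 0, 0, -0.245, 0, 0, 0.085],
    [0, 0, 0, 0, 0, 0, 0.085],
    [0, 0, 0, 0, 0, 0, 0.085]
  ]
}}

```text
t: 6.38
tool_pos: [0.4436, 0.2524, 0.2032]
ee_rot: [[-0.136, 0.991, -0.0], [0.991, 0.136, 0.0], [0.001, -0.0, -1.0]]
force: [-0.8, 0.1, 0.2]
width: 0.0849
grasp_force: 0.0
```

```bash
python3 - <<'E'
from h import *
s=arm.read_state();w=arm.grab_frame("wrist");save(w,"pics/w3.png")
np.savez("s3.npz",**{k:s[k] for k in("tool_pos","ee_rot")})
p=[0.454,0.2068,0.1489];print(s['ee_rot'],s['tool_pos'])
for y in(.043,.045):print(y,proj("wrist",rot2w(p,(0,y,.128)),s),rot2w(p,(0,y,.128)))
print(proj("wrist",rot2w(p,(-.0595,.095,.0105)),s))
save(cv2.resize(w[100:290,130:380],(800,608))[:600],"pics/w3c.png")
E
```

```text
[[-0.1363  0.9907 -0.0004]
 [ 0.9907  0.1363  0.0005]
 [ 0.0005 -0.0003 -1.    ]] [0.4436 0.2524 0.2032]
0.043 [261.695  215.5938] [0.4476 0.2493 0.128 ]
0.045 [261.6855 212.829 ] [0.4473 0.2513 0.128 ]
[197.4302 122.349 ]
```

View pics/w3c.png

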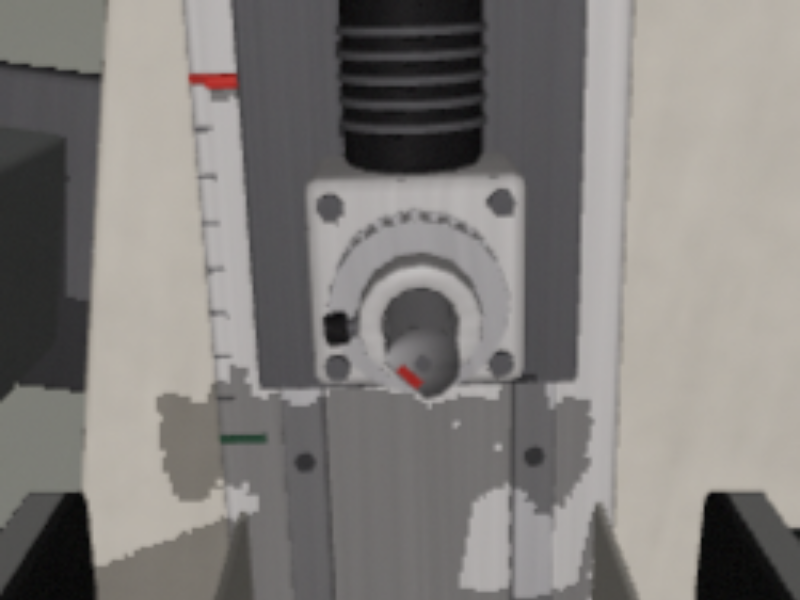

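In the crop, the shaft's end face is centred near (424,361) with the red paint at (410,376). So the flat is turned about 48° counter-clockwise from the front. The pulley's black screw at (335,328) already points nearly to the front, at about +4°. The pulley is low and the pointer is on the mark. I'll turn the jaws to the flat and descend.

Converted, 0.04 m is 0.2, 0.03 m is 0.15, -9.74 degrees is -0.0812.

{"fn": "nudge_tcp", "kwargs": {
  "steps": [
    [0, 0, 0, -0.009, 0.02, 0, 0.045],
    [0, 0, -0.0812, 0, 0, 0, 0.045],
    [0, 0, -0.0812, 0, 0, 0, 0.045],
    [0, 0, -0.0812, 0, 0, 0, 0.045],
    [0, 0, -0.0812, 0, 0, 0, 0.045],
    [0, 0, -0.0812, 0, 0, 0, 0.045],
    [0, 0, 0, 0, 0, 0.2, 0.045],
    [0, 0, 0, 0, 0, 0.15, 0.045],
    [0, 0, 0, 0, 0, 0.07, 0.045],
    [0, 0, 0, 0, 0, 0, 0.045],
    [0, 0, 0, 0, 0, 0, 0.045]
  ]
}}

```text
t: 7.8
tool_pos: [0.4488, 0.2518, 0.1202]
ee_rot: [[-0.835, 0.55, 0.002], [0.55, 0.835, 0.001], [-0.001, 0.002, -1.0]]
force: [-0.6, -0.2, 0.5]
width: 0.0451
grasp_force: 0.0
```

Converted, 0.004 m is 0.02.

{"fn": "nudge_tcp", "kwargs": {
  "steps": [
    [0, 0, 0, 0, 0, 0.02, 0.045],
    [0, 0, 0, 0, 0, 0, 0.005],
    [0, 0, 0, 0, 0, 0, 0.005],
    [0, 0, 0, 0, 0, 0, 0.005],
    [0, 0, 0, 0, 0, 0, 0.005],
    [0, 0, 0, 0, 0, 0, 0.005]
  ],
  "grip_force": 35
}}

```text
t: 8.55
tool_pos: [0.4493, 0.2519, 0.116]
ee_rot: [[-0.835, 0.551, 0.003], [0.551, 0.835, 0.002], [-0.001, 0.003, -1.0]]
force: [3.6, 2.8, 2.7]
width: 0.0124
grasp_force: 35.7
```

Reading 12.4 mm, the jaws are on the flat rather than the round part. I'll turn it to the front.

Converted, 8.1 degrees is 0.0675.

{"fn": "nudge_tcp", "kwargs": {
  "steps": [
    [0, 0, 0.0667, 0, 0, 0, 0.005],
    [0, 0, 0.0667, 0, 0, 0, 0.005],
    [0, 0, 0.0667, 0, 0, 0, 0.005],
    [0, 0, 0.0667, 0, 0, 0, 0.005],
    [0, 0, 0.0667, 0, 0, 0, 0.005],
    [0, 0, 0.0675, 0, 0, 0, 0.005],
    [0, 0, 0, 0, 0, 0, 0.005],
    [0, 0, 0, 0, 0, 0, 0.005],
    [0, 0, 0, 0, 0, 0, 0.005]
  ]
}}

```text
t: 9.68
tool_pos: [0.4504, 0.2517, 0.116]
ee_rot: [[-0.148, 0.989, 0.005], [0.989, 0.148, 0.001], [0.0, 0.005, -1.0]]
force: [6.5, 1.6, 0.0]
width: 0.0128
grasp_force: 35.1
```

```bash
python3 -c "
from h import *
s=arm.read_state();e=s['ee_rot'];print('jaw',np.degrees(np.arctan2(e[1,1],e[0,1])),s['ft_torque'],s['joints'])"
```

```text
jaw 8.518202564966703 [ 0.2601 -0.9241 -0.0678] [ 24.5422  20.4693 103.1608  -0.0706  56.083   16.0632]
```

Converted, -0.045 m is -0.225.

{"fn": "nudge_tcp", "kwargs": {
  "steps": [
    [0, 0, 0, 0, 0, 0, 0.06],
    [0, 0, 0, 0, 0, 0, 0.06],
    [0, 0, 0, 0, 0, 0, 0.085],
    [0, 0, 0, 0, 0, -0.225, 0.085],
    [0, 0, 0, 0, 0, -0.225, 0.085],
    [0, 0, 0, 0, 0, 0, 0.085],
    [0, 0, 0, 0, 0, 0, 0.085]
  ]
}}

```text
t: 10.55
tool_pos: [0.4471, 0.2508, 0.2049]
ee_rot: [[-0.148, 0.989, -0.001], [0.989, 0.148, -0.0], [-0.0, -0.001, -1.0]]
force: [0.4, 0.5, -0.4]
width: 0.085
grasp_force: 0.0
```

```bash
python3 - <<'E'
from h import *
s=arm.read_state();w=arm.grab_frame("wrist")
p=[0.454,0.2068,0.1489];print(s['ee_rot'],s['tool_pos'])
for z in(.0955,.102,.128):print(z,(proj("wrist",np.array([.4504,.2515,z]),s)-[170,100])*3.6)
save(cv2.resize(w[100:260,170:350],None,fx=3.6,fy=3.6,interpolation=cv2.INTER_CUBIC),"pics/w4c.png")
E
```

```text
[[-0.1479  0.989  -0.001 ]
 [ 0.989   0.1479 -0.0005]
 [-0.0003 -0.0011 -1.    ]] [0.4471 0.2508 0.2049]
0.0955 [326.0322 341.3859]
0.102 [326.6534 350.8134]
0.128 [329.485  393.7839]
```

View pics/w4c.png

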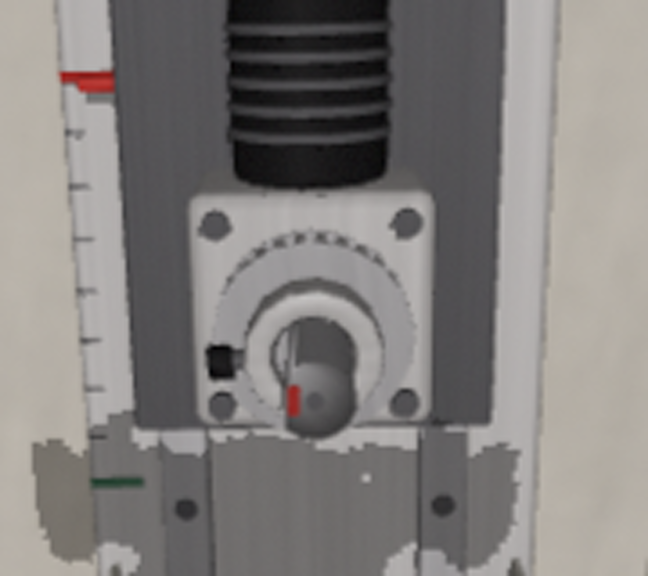

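The flat and its red paint at crop (293,400) face straight left, which is the front. The shaft centre is at (315,400). The screw head at (220,361) is about 8° counter-clockwise of front, and the pointer is still at the mark. Now I'll set the jaws across the screw, 8° ahead, and descend to the hub.

Converted, 0.03 m is 0.15, 0.0014 m is 0.007, -9.8 degrees is -0.0817.

{"fn": "nudge_tcp", "kwargs": {
  "steps": [
    [0, 0, -0.0817, 0, 0.007, 0, 0.06],
    [0, 0, -0.0817, 0, 0, 0, 0.06],
    [0, 0, -0.0817, 0, 0, 0, 0.06],
    [0, 0, -0.0817, 0, 0, 0, 0.06],
    [0, 0, -0.0817, 0, 0, 0, 0.06],
    [0, 0, -0.0817, 0, 0, 0, 0.06],
    [0, 0, -0.0817, 0, 0, 0, 0.06],
    [0, 0, -0.0817, 0, 0, 0, 0.06],
    [0, 0, -0.0817, 0, 0, 0, 0.06],
    [0, 0, -0.0817, 0, 0, 0, 0.06],
    [0, 0, 0, 0, 0, 0, 0.06],
    [0, 0, 0, 0, 0, 0.15, 0.06],
    [0, 0, 0, 0, 0, 0.15, 0.06],
    [0, 0, 0, 0, 0, 0.125, 0.06],
    [0, 0, 0, 0, 0, 0.05, 0.06],
    [0, 0, 0, 0, 0, 0, 0.06],
    [0, 0, 0, 0, 0, 0, 0.06]
  ]
}}

```text
t: 12.72
tool_pos: [0.4499, 0.2516, 0.111]
ee_rot: [[-0.959, -0.283, 0.001], [-0.283, 0.959, 0.001], [-0.001, 0.0, -1.0]]
force: [0.0, 0.4, 0.1]
width: 0.06
grasp_force: 0.0
```

Converted, 0.006 m is 0.03, 0.0035 m is 0.0175.

{"fn": "nudge_tcp", "kwargs": {
  "steps": [
    [0, 0, 0, 0, 0, 0.03, 0.05],
    [0, 0, 0, 0, 0, 0.0175, 0.05],
    [0, 0, 0, 0, 0, 0, 0.04],
    [0, 0, 0, 0, 0, 0, 0.01],
    [0, 0, 0, 0, 0, 0, 0.01],
    [0, 0, 0, 0, 0, 0, 0.01],
    [0, 0, 0, 0, 0, 0, 0.01],
    [0, 0, 0, 0, 0, 0, 0.01]
  ],
  "grip_force": 40
}}

```text
t: 13.72
tool_pos: [0.4494, 0.2514, 0.101]
ee_rot: [[-0.959, -0.284, 0.0], [-0.284, 0.959, 0.0], [-0.0, 0.0, -1.0]]
force: [-0.1, -0.3, 3.8]
width: 0.0276
grasp_force: 39.9
```

```bash
python3 - <<'E'
from h import *
s=arm.read_state();e=s['ee_rot'];print('jaw',np.degrees(np.arctan2(e[1,1],e[0,1])),s['ft_torque'],s['joints'])
w=arm.grab_frame("wrist");a=arm.grab_frame("side")
a=cv2.resize(a[215:335,190:310],(400,400),interpolation=cv2.INTER_CUBIC)
w=cv2.resize(w[130:330,150:350],(400,400));save(np.hstack([w,a]),"pics/w5.png")
E
```

```text
jaw 106.49763953672364 [-0.0068  0.0812  0.0516] [ 24.5239  21.6547 104.0632   0.002   54.2573 -81.9749]
```

View pics/w5.png

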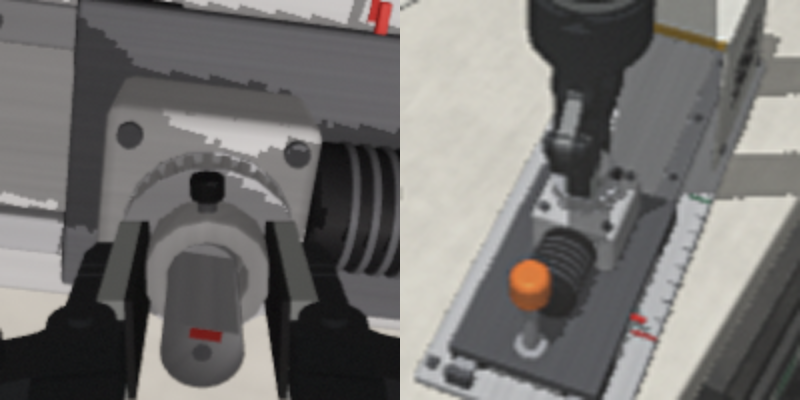

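The jaws hold the hub, and the screw at (207,187) points along the tool's axis. Next I'll turn 8° back and lift.

Converted, -0.005 m is -0.025, 4 degrees is 0.0333.

{"fn": "nudge_tcp", "kwargs": {
  "steps": [
    [0, 0, 0.0333, 0, 0, 0, 0.01],
    [0, 0, 0.0333, 0, 0, 0, 0.01],
    [0, 0, 0, 0, 0, 0, 0.01],
    [0, 0, 0, 0, 0, -0.025, 0.01],
    [0, 0, 0, 0, 0, -0.025, 0.01],
    [0, 0, 0, 0, 0, -0.025, 0.01],
    [0, 0, 0, 0, 0, -0.025, 0.01],
    [0, 0, 0, 0, 0, -0.025, 0.01],
    [0, 0, 0, 0, 0, 0, 0.01],
    [0, 0, 0, 0, 0, 0, 0.01],
    [0, 0, 0, 0, 0, 0, 0.01]
  ]
}}

```text
t: 15.2
tool_pos: [0.4491, 0.2513, 0.1256]
ee_rot: [[-0.989, -0.148, -0.0], [-0.148, 0.989, -0.0], [0.0, -0.0, -1.0]]
force: [0.2, 0.4, -0.3]
width: 0.0276
grasp_force: 39.5
```

```bash
python3 - <<'E'
from h import *
s=arm.read_state();e=s['ee_rot'];print('jaw',np.degrees(np.arctan2(e[1,1],e[0,1])),s['ft_torque'],s['tool_pos'])
w=arm.grab_frame("wrist");a=arm.grab_frame("side")
a=cv2.resize(a[225:315,200:290],(300,300),interpolation=cv2.INTER_CUBIC);a=cv2.copyMakeBorder(a,0,200,0,0,cv2.BORDER_CONSTANT)
w=cv2.resize(w[180:380,150:350],(500,500),interpolation=cv2.INTER_CUBIC);save(np.hstack([w,a]),"pics/w6.png")
E
```

```text
jaw 98.49825642951069 [0.0109 0.0007 0.0498] [0.4491 0.2513 0.1256]
```

View pics/w6.png

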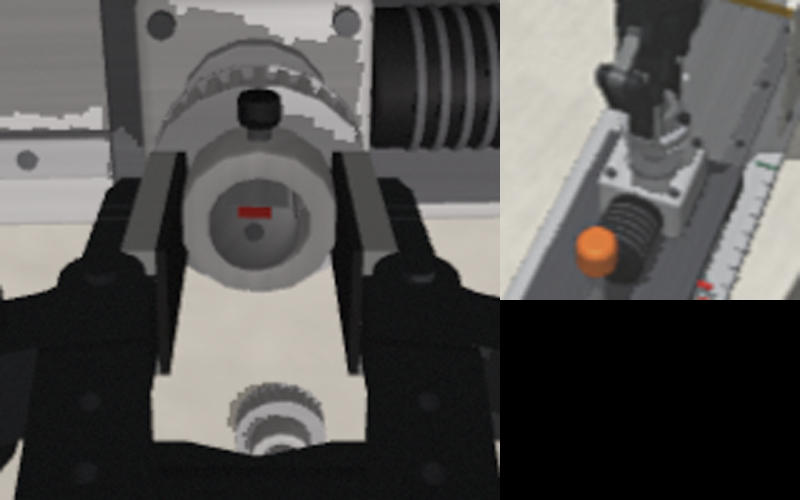

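The pulley is up, with the screw at (259,110) in line with the paint at (255,212). The hub is about 1.4 mm short of flush, judging by the 24.6 mm lift. One last small raise, then I'll hand in.

Converted, -0.0013 m is -0.0065.

{"fn": "nudge_tcp", "kwargs": {
  "steps": [
    [0, 0, 0, 0, 0, -0.0065, 0.01],
    [0, 0, 0, 0, 0, 0, 0.01],
    [0, 0, 0, 0, 0, 0, 0.01],
    [0, 0, 0, 0, 0, 0, 0.01]
  ]
}}

```text
t: 15.8
tool_pos: [0.4492, 0.2513, 0.1271]
ee_rot: [[-0.989, -0.148, 0.0], [-0.148, 0.989, -0.0], [-0.0, -0.0, -1.0]]
force: [-0.9, -0.2, -1.9]
width: 0.0274
grasp_force: 39.5
```

```bash
python3 -c "
from plant import arm
print(arm.hand_in())"
```

```text
the job is handed in; nothing more can be done
None
```

I handed the job in at 15.8 s without getting a verdict back: by my measurements the pointer is within 1 mm of the red mark, the flat and set screw face the front, and the gripper is holding the hub about flush with the shaft end at about 40 N.

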